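Park the rolling pin in the pastry board's groove

ROBOT

A 6-joint arm with a two-finger parallel gripper is mounted at the origin on a cart in front of the work surface, level with it; the furniture and walls round the work are solid. World frame = base frame: x ahead of the robot, y to its left, z up, the work surface at z = 0. Lengths are in m, angles in rad, forces in N, time in s.
With the tool pointing down it reaches from about 0.35 to 0.8 m from the base axis. Payload 7.3 kg.
Tool frame: the origin (TCP) lies on the mounting face of the last link; the fingertips stand 173 mm ahead of it and the grasp point (between the pads) lies ahead of it (env.hold_point_z is the z of the grasp point in the tool frame, in m); z points along the fingers, y is the line along which they close (so a half turn about z gives the same grasp; the last joint's range is limited). The gripper opens to 85 mm and grips with 20 to 120 N. Pads are 22 mm wide; open, the fingers measure 114 mm over their backs; the gripper's body (76 mm by 85 mm) begins 54 mm behind the grasp point. The pads swing forward as they close: fully open they stand 13 mm farther back than shut.
Start: joints at [1.2, 0.342, 1.524, -0, 1.275, -0.146], TCP at [0.117, 0.512, 0.405] pointing down, gripper open.
Joint ranges: [-2.53, 2.53], [-0.77, 2.02], [0.04, 2.7], [-1, 4.14], [0.28, 2.66], [-3.11, 3.11]. Speed limits (rad/s): [2.57, 2.57, 3.14, 3.14, 3.14, 3.14].

INTERFACE

Orientations are given as a rotation vector (axis times angle).
In Python, from cell import env gives the robot as it stands.
- The arm moves only by the shell command python3 -m inch 'ROWS' [FORCE]. ROWS is JSON, a list of rows, each an object of numbers: "dx", "dy", "dz": the shift along the tool's x, y, z in units of 30 mm (1.0 is 30 mm); "ax", "ay", "az": the turn, a rotation vector about the tool's x, y, z in units of 8 degrees (1.0 is 8 degrees); "hand": the finger opening in mm, from 0 to 85.4. In form: [{"dx": .., "dy": .., "dz": .., "ax": .., "ay": .., "az": .., "hand": ..}, ...]. A call has 1 to 5 rows; each row shifts and turns the commanded pose from where the row before left it, along the tool's axes as they then stand; what a row does not reach is not made up. A row lasts 1/10 s, in which the tool goes at most 50 mm and 8.59 degrees, less where a joint would pass 70% of its speed; a pose out of reach is approached as far as the arm can. A call is refused whole if a number of a shift passes 1 or a number of a turn 1, either way. A call with a gripper value outside its range is refused whole. The fingers move at their own pace and stop on an object; FORCE is the grip in N (left out, the last holds). Time passes only in rows, so rows that do not move let the fingers close. It gives the time, the measured TCP pose, the force, the opening and the grip force at its end, in the units of the state.
- env.get_obs(): the state, without advancing time (a new reading comes with each control period).
- env.grab_frame(name): name is "scene" or "top" or "wrist"; returns the picture (384x512x3 uint8, blue, green, red); there is no depth.
- env.get_calibration(name): a dict with "K" (3x3 intrinsics, pixels), "extrinsics" (4x4, takes a point from camera to world coordinates). Camera axes: x right, y down, z forward; pixel columns grow to the right and rows downward; lengths in m; the calibration is good to about 2 mm. The wrist camera is an equidistant fisheye: a pixel r from the principal point sees the ray r / f radians off the axis. A picture is of the moment at which its call begins: read the wrist's pose just before it. get_calibration takes no time and is no camera call; for the wrist camera it gives the pose at the moment of the call.
- env.job_done(): hands the job in; it is judged then, once.
Trained networks look in the newest picture that a camera, given by its name, has taken for a name from the list of things; names that differ only in an ending like _2 or _b are one class to them, and where a whole thing is asked for, a point or a joint stands for the part that bears it (a point fixed in the world has none). Each returns a list of dicts, best first, with "conf" (0 to 1); they miss things now and then, are a little off and sometimes report something else, mostly with a low value. They report only what shows in the picture. A call takes as long as a camera call. They do not tell look-alikes from the thing itself.
- env.find_in(camera, name): "location" ([x, y, z] in m, in the coordinates of the camera as it stood for that picture, good to about 4 mm: the middle of the surface that is visible of it).
- env.trace(camera, name): "mask" (384x512 bool, what is visible of it).
- env.spot_point(camera, name): "location" ([x, y, z] in m, in the coordinates of the camera as it stood for that picture, good to about 4 mm: a listed point, or the origin of a listed thing).
The state is a dict: "clock": time; "joint_positions": joint angles; "joint_velocities": joint speeds; "effort": joint torques, N m; "position": TCP position; "eef_rot": TCP orientation; "contact_force": force on the tool from outside, world axes, zero at the start; "wrist_torque": the same for the moment, N m; "width": finger opening in m; "gripper_force": force on a finger pad.
Only numpy, scipy, OpenCV 4.12 (cv2) and the standard library are available. Lean on these libraries where they do the work, as an engineer would, in place of code of your own. Each camera call takes 0.05 s, during which the arm holds its last target. There are 200 camera calls.

TASK

With light pushes of the fingertips, gripping and lifting nothing, slide the steel flour shaker that stands on the pastry board straight back until it stands behind the ruler line along the board's back edge, out of the rolling pin's way. Then push the top of the steel rolling pin sideways with your fingertips, so that it rolls along the board until it drops into the dark groove and lies settled and square in it over its whole length, without running into the shaker. Keep the shaker standing on the board and leave the mug, the drinking glass and the clip jar beside the board alone.

Things in the scene. Friction and masses are not known exactly. Their poses are not given: they have to be found in the camera images.
- pastry_board: Fixed light wooden board, 270 (x, away from robot) x 330 (y, left) x 18 mm, yaw within 0.15 rad; origin: centre of its underside. A dark square-edged groove, 20 wide, 6 mm deep, runs the whole depth of the board parallel to x, centred at y = +120 mm. A thin dark ruler line runs parallel to y at x = +85 mm, ticks behind it; the strip from it to the back edge is 50 mm wide.
- rolling_pin: Straight polished steel cylinder, 36 mm diameter, 160 mm long, black ends, about 0.3 kg, friction about 0.35, rolls easily; lies on the right of the board, within 0.08 rad of parallel to the groove. Origin on its axis, half way along; x along the axis. The axis is 36 mm above the board's underside on the flat, 33 mm when sunk in the groove.
- flour_shaker: Small upright steel flour shaker, round, 37 mm across and 64 mm tall, about 0.09 kg; it stands loose on the board between the rolling pin and the groove. Origin at the centre of its underside, z up.
- cream_mug: Bystander: small cream mug, 63 mm across, 88 mm with its handle, 51 mm tall, on the worktop to the right of the board in front of the hob; origin at the centre of its underside. Leave it alone.
- glass_tumbler: Bystander: clear drinking glass, 70 mm across and 87 mm tall, on the worktop to the right of the mug; origin at the centre of its underside. Leave it alone.
- clip_jar: Bystander: small glass clip jar with an orange seal, 85 x 69 mm and 76 mm tall, on the worktop to the left of the board in front of the sink; origin at the centre of its underside. Leave it alone.
Mind the look-alikes: they are no part of the job. What is shaped like the flour_shaker but orange or pink is not meant.

How it is judged:
On the way, in this order (a step that is already met when the one before it is completed fails the run):
1. the shaker stands behind the ruler line while the pin has not yet passed (x of flour_shaker in the frame of pastry_board between 0.093 and 0.135 m and y of flour_shaker in the frame of pastry_board between -0.163 and 0.163 m and angle between flour_shaker's own z axis and vertical below 0.1 rad and z of flour_shaker in the frame of pastry_board between 0.013 and 0.023 m and y of rolling_pin in the frame of pastry_board below 0.06 m), for 0.2 s.
2. the pin is rolling towards the groove (y of rolling_pin in the frame of pastry_board between -0.07 and 0.115 m and angular speed of rolling_pin above 0.25 rad/s), for 0.1 s.
3. the pin lies square in the groove (y of rolling_pin in the frame of pastry_board between 0.116 and 0.124 m and z of rolling_pin in the frame of pastry_board below 0.0345 m and angle between the x axis of rolling_pin and the x axis of pastry_board, either way round below 0.035 rad and x of rolling_pin in the frame of pastry_board between -0.065 and 0.065 m), for 0.2 s.
At the end, for the whole second after the job is handed in: The pin rests in the groove: axis within 4 mm of its middle line, parallel within 2 degrees, sunk at least 1.5 mm, overhanging the board by at most 10 mm, at rest. The shaker stands upright on the board, at rest, its centre at least 8 mm behind the ruler line (all of step 3 and x of flour_shaker in the frame of pastry_board between 0.093 and 0.135 m and y of flour_shaker in the frame of pastry_board between -0.163 and 0.163 m and angle between flour_shaker's own z axis and vertical below 0.1 rad and z of flour_shaker in the frame of pastry_board between 0.013 and 0.023 m and linear speed of each of rolling_pin, flour_shaker below 0.01 m/s and angular speed of rolling_pin below 0.2 rad/s); the robot touches nothing.
It fails at once if the rolling pin was gripped or pressed hard, lifted off the board, or fell from it (contact force between the fingers and rolling_pin above 35 N or z of rolling_pin in the frame of pastry_board above 0.046 m or z of rolling_pin in the frame of pastry_board below 0.025 m).
It fails at once if the shaker was gripped, lifted, tipped or pushed off the board (contact force between the fingers and flour_shaker above 15 N or z of flour_shaker in the frame of pastry_board above 0.028 m or z of flour_shaker in the frame of pastry_board below 0.01 m or angle between flour_shaker's own z axis and vertical above 0.35 rad).
It fails at once if the rolling pin ran into the shaker (contact force between rolling_pin and flour_shaker above 0.3 N).
It fails at once if the mug, the drinking glass or the clip jar was moved (distance of any of cream_mug, glass_tumbler, clip_jar from where it was at the start of the episode above 0.015 m).
It also fails if it takes over 61 s, if anything falls off the work surface, if the arm or the gripper's body presses on something with over 40 N, if the wrist force passes 120 N, or if a joint passes its speed limit or range.

## Working session

There is one attempt and no reset: what is moved stays moved. The work goes in short steps, Python scripts to look and compute and a shell command to move; the robot and the scene stay as the last step left them, time stands still between calls to the robot, and variables do not carry over. Pictures are saved under pics/ and viewed, at most 13 in all, crops included, and the job is handed in when it is done.

```bash
ls; mkdir -p pics
cat > h.py <<'E'
import numpy as np, cv2
from cell import env
from scipy.spatial.transform import Rotation as R
def ray(cam,uv,C=None):
    C=C or env.get_calibration(cam);K=np.array(C["K"]);T=np.array(C["extrinsics"])
    d=np.linalg.inv(K)@[uv[0],uv[1],1.]; return T[:3,3],T[:3,:3]@d
def onz(cam,uv,z):
    o,d=ray(cam,uv); return o+d*(z-o[2])/d[2]
def proj(cam,p):
    C=env.get_calibration(cam);T=np.linalg.inv(np.array(C["extrinsics"]));q=T[:3,:3]@p+T[:3,3];q=np.array(C["K"])@q;return q[:2]/q[2]
def w(cam,l):
    T=np.array(env.get_calibration(cam)["extrinsics"]);return T[:3,:3]@np.array(l)+T[:3,3]
E
python3 - <<'E'
from h import *
np.set_printoptions(precision=4,suppress=True)
for c in ["top","scene"]:
    cv2.imwrite(f"pics/{c}0.png",env.grab_frame(c))
    for n in ["pastry_board","rolling_pin","flour_shaker","cream_mug","glass_tumbler","clip_jar"]:
        for r in env.spot_point(c,n)[:3]: p=w(c,r["location"]);print(c,n,round(r["conf"],2),p,proj(c,p))
o=env.get_obs();print(o["clock"],o["position"],R.from_rotvec(o["eef_rot"]).as_matrix(),env.hold_point_z)
E
```

```text
pics
top pastry_board 0.68 [ 0.5107 -0.1047  0.0032] [262.5619 175.31  ]
top rolling_pin 0.75 [ 0.491  -0.201   0.0366] [292.7901 178.5413]
top flour_shaker 0.45 [ 0.524   0.1282 -0.0009] [192.2963 173.5513]
top flour_shaker 0.45 [ 0.4345  0.1539 -0.0033] [184.6232 200.5979]
top flour_shaker 0.42 [ 0.4797 -0.0645  0.0175] [250.3994 184.1706]
top cream_mug 0.8 [ 0.4054 -0.4293  0.004 ] [363.4306 204.3517]
top glass_tumbler 0.96 [ 0.4053 -0.5239 -0.001 ] [392.1304 203.7875]
top clip_jar 0.97 [0.4076 0.2737 0.0004] [147.8043 209.6311]
scene pastry_board 0.55 [ 0.5146 -0.1028  0.0024] [261.4512 202.3612]
scene rolling_pin 0.63 [ 0.4933 -0.1998  0.0364] [276.045  204.1013]
scene flour_shaker 0.53 [0.5285 0.1334 0.0017] [224.1277 182.5015]
scene flour_shaker 0.53 [0.417  0.3785 0.0029] [166.9102 171.5126]
scene flour_shaker 0.45 [ 0.4773 -0.0641  0.0195] [246.768  197.3829]
scene cream_mug 0.64 [ 0.4052 -0.4226  0.0016] [305.5352 245.9905]
scene glass_tumbler 0.67 [ 0.4053 -0.5215  0.0036] [330.623  258.4368]
scene clip_jar 0.57 [0.4094 0.2695 0.0038] [179.8947 179.2807]
0.7 [0.117  0.5118 0.4047] [[-0.9748  0.2229  0.    ]
 [ 0.2229  0.9748  0.0001]
 [ 0.      0.0001 -1.    ]] 0.1547
```

Run:
```python
import cv2
i=cv2.imread("pics/top0.png");cv2.imwrite("pics/topc.png",cv2.resize(i[120:240,130:330],None,fx=4,fy=4,interpolation=cv2.INTER_CUBIC))
```

```text
(no output)
```

View pics/topc.png

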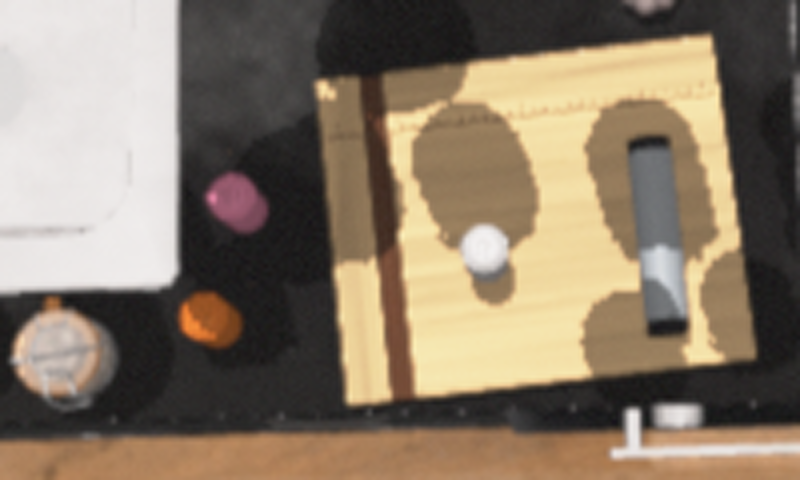

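View pics/scene0.png

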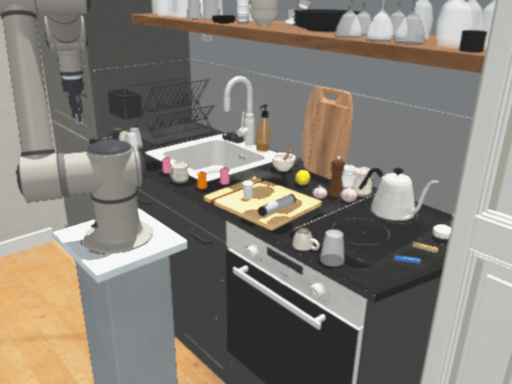

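Candidates in the top image are silver/white on the board at (251,182), pink at (189,170) and orange at (183,200). I choose the silver one on the board: the others are coloured and off the board. The crop confirms this, with the pin at (294,179) and the groove at (226,180). Next I fit the board.

Run:
```python
from h import *
np.set_printoptions(precision=4,suppress=True)
o=lambda u,v:np.array([130+(u+.5)/4-.5,120+(v+.5)/4-.5])
L,Rr=0.27,.33
c=[onz("top",o(*x),.018)[:2] for x in [(318,82),(714,37),(755,357),(347,404)]]
print(c,[np.linalg.norm(c[i]-c[(i+1)%4]) for i in range(4)])
B=np.array([[.135,.165],[.135,-.165],[-.135,-.165],[-.135,.165]]);W=np.array(c);m=W.mean(0)
H=B.T@(W-m);yaw=np.arctan2(H[0,1]-H[1,0],H[0,0]+H[1,1]);print("board",m,yaw)
Rt=np.array([[np.cos(yaw),-np.sin(yaw)],[np.sin(yaw),np.cos(yaw)]])
b=lambda p:(np.array(p)[:2]-m)@Rt
s=onz("top",o(486,245),.082);print("shaker",s,b(s))
e1,e2=onz("top",o(650,140),.045),onz("top",o(668,330),.045);print("pin",e1,e2,b(e1),b(e2))
```

```text
[array([0.6312, 0.0689]), array([ 0.66  , -0.2597]), array([ 0.3933, -0.2806]), array([0.3644, 0.0471])] [np.float64(0.3298668487918977), np.float64(0.2675480534337951), np.float64(0.32897870290428743), np.float64(0.26772847279656214)]
board [ 0.5122 -0.1061] 0.08460473521034924
shaker [ 0.4789 -0.0692  0.082 ] [-0.03    0.0396]
pin [ 0.5673 -0.2012  0.045 ] [ 0.4138 -0.2095  0.045 ] [ 0.0469 -0.0994] [-0.1068 -0.0947]
```

```bash
python3 -m inch '[{"dx":-1,"dy":-1,"az":-1,"hand":20},{"dx":-1,"dy":-1,"az":-1},{"dx":-1,"dy":-1,"az":-0.4},{"dx":-1,"dy":-1},{"dx":-1,"dy":-1}]' 20 && python3 -m inch '[{"dx":-1,"dy":-1},{"dx":-1,"dy":-1},{"dx":-1,"dy":-1},{"dy":-1},{"dy":-1}]'
```

```text
invalid input at $[0]: expected keys dx, dy, dz, ax, ay, az, hand
```

```bash
python3 -m inch '[{"dx":-1,"dy":0,"dz":0,"ax":0,"ay":0,"az":-1,"hand":20},{"dx":-1,"dy":0,"dz":0,"ax":0,"ay":0,"az":-1,"hand":20},{"dx":-1,"dy":-1,"dz":0,"ax":0,"ay":0,"az":-0.22,"hand":20},{"dx":-1,"dy":-1,"dz":0,"ax":0,"ay":0,"az":0,"hand":20},{"dx":-1,"dy":-1,"dz":0,"ax":0,"ay":0,"az":0,"hand":20}]' 20 && python3 -m inch '[{"dx":-1,"dy":-1,"dz":0,"ax":0,"ay":0,"az":0,"hand":20},{"dx":-1,"dy":-1,"dz":0,"ax":0,"ay":0,"az":0,"hand":20},{"dx":-1,"dy":-1,"dz":0,"ax":0,"ay":0,"az":0,"hand":20},{"dx":0,"dy":-1,"dz":0,"ax":0,"ay":0,"az":0,"hand":20},{"dx":0,"dy":-1,"dz":0,"ax":0,"ay":0,"az":0,"hand":20}]'
python3 -c "
from h import *
o=env.get_obs();print(o['joint_positions'],R.from_rotvec(o['eef_rot']).as_matrix())"
```

```text
clock: 1.2
position: [0.2736, 0.4185, 0.4047]
eef_rot: [-0.135, 3.139, 0.0]
contact_force: [1.0, 0.6, 0.4]
width: 0.02
gripper_force: 0.0
clock: 1.7
position: [0.3758, 0.2764, 0.4045]
eef_rot: [0.132, -3.139, 0.0]
contact_force: [-0.0, 0.1, 0.8]
width: 0.0199
gripper_force: 0.0
[ 4.69512863e-01  2.35169489e-01  1.67609023e+00  1.52788280e-05
  1.23046972e+00 -1.18534343e+00] [[-9.96469461e-01 -8.39559206e-02 -1.28498990e-04]
 [-8.39559149e-02  9.96469469e-01 -4.90442276e-05]
 [ 1.32162874e-04 -3.80828248e-05 -9.99999991e-01]]
```

```bash
python3 -m inch '[{"dx":0,"dy":-1,"dz":0,"ax":0,"ay":0,"az":0,"hand":20},{"dx":0,"dy":-1,"dz":0,"ax":0,"ay":0,"az":0,"hand":20},{"dx":0,"dy":-1,"dz":0,"ax":0,"ay":0,"az":0,"hand":20},{"dx":0,"dy":-1,"dz":0,"ax":0,"ay":0,"az":0,"hand":20},{"dx":0,"dy":-1,"dz":0,"ax":0,"ay":0,"az":0,"hand":20}]' >/dev/null && python3 -m inch '[{"dx":0,"dy":-1,"dz":0,"ax":0,"ay":0,"az":0,"hand":20},{"dx":0,"dy":-1,"dz":0,"ax":0,"ay":0,"az":0,"hand":20},{"dx":0,"dy":-1,"dz":0,"ax":0,"ay":0,"az":0,"hand":20},{"dx":0,"dy":-1,"dz":0,"ax":0,"ay":0,"az":0,"hand":20},{"dx":0,"dy":-1,"dz":0,"ax":0,"ay":0,"az":0,"hand":20}]'>/dev/null
python3 -m inch '[{"dx":0,"dy":-1,"dz":0,"ax":0,"ay":0,"az":0,"hand":20},{"dx":0,"dy":-0.2,"dz":0,"ax":0,"ay":0,"az":0,"hand":20},{"dx":0,"dy":0,"dz":0,"ax":0,"ay":0,"az":0,"hand":20}]'
python3 - <<'E'
from h import *
np.set_printoptions(precision=4,suppress=True)
o=env.get_obs();print(o['position'])
C=env.get_calibration("wrist");print(C)
im=env.grab_frame("wrist");cv2.imwrite("pics/w0.png",im)
T=np.array(C["extrinsics"])
for n in ["pastry_board","rolling_pin","flour_shaker"]:
    for r in env.spot_point("wrist",n)[:3]: print(n,r["conf"],T[:3,:3]@r["location"]+T[:3,3])
E
```

```text
clock: 3.0
position: [0.4036, -0.0576, 0.4046]
eef_rot: [0.13, -3.139, -0.001]
contact_force: [-0.0, 0.5, 0.0]
width: 0.0199
gripper_force: 0.0
[ 0.4036 -0.0576  0.4046]
{'K': array([[297.3186,   0.    , 257.8989],
       [  0.    , 297.3186, 189.3287],
       [  0.    ,   0.    ,   1.    ]]), 'extrinsics': array([[-0.0829,  0.9584,  0.2732,  0.335 ],
       [ 0.9966,  0.0796,  0.023 , -0.0639],
       [ 0.0003,  0.2742, -0.9617,  0.3727],
       [ 0.    ,  0.    ,  0.    ,  1.    ]])}
pastry_board 0.64 [ 0.5097 -0.1088 -0.0061]
rolling_pin 0.92 [ 0.4892 -0.2024  0.0339]
flour_shaker 0.71 [ 0.5309  0.1326 -0.0044]
flour_shaker 0.68 [ 0.4363  0.152  -0.0033]
flour_shaker 0.57 [ 0.4739 -0.0674  0.0184]
```

View pics/w0.png

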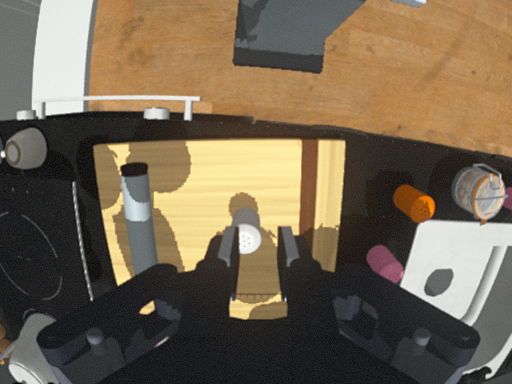

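```bash
cat >> h.py <<'E'
def fe(uv,z,C):
    K=np.array(C["K"]);T=np.array(C["extrinsics"]);d=(np.array(uv,float)-K[:2,2])/K[0,0];r=np.linalg.norm(d)
    v=T[:3,:3]@np.array([*(d/r*np.sin(r)),np.cos(r)]);o=T[:3,3];return o+v*(z-o[2])/v[2]
M=np.array([.5122,-.1061]);Y=.0846
def b(p):
    c,s=np.cos(Y),np.sin(Y);return (np.array(p)[:2]-M)@np.array([[c,-s],[s,c]])
E
python3 - <<'E'
from h import *
np.set_printoptions(precision=4,suppress=True)
C=env.get_calibration("wrist")
for n,uv,z in [("shtop",(249,238),.082),("cornR",(94,146),.018),("cornL",(346,140),.018),("grR",(302,140),.018),("grL",(319,140),.018),("pinfront",(134,168),.05),("pinmid",(143,240),.054)]:
    p=fe(uv,z,C);print(n,p,b(p))
print(b(env.get_obs()["position"]))
E
```

```text
shtop [ 0.4726 -0.0602  0.082 ] [-0.0356  0.0491]
cornR [ 0.3947 -0.2765  0.018 ] [-0.1315 -0.1599]
cornL [0.3634 0.0488 0.018 ] [-0.1351  0.1669]
grR [ 0.3696 -0.0062  0.018 ] [-0.1337  0.1116]
grL [0.3673 0.0147 0.018 ] [-0.1341  0.1326]
pinfront [ 0.4132 -0.2019  0.05  ] [-0.1068 -0.0871]
pinmid [ 0.5035 -0.1921  0.054 ] [-0.016 -0.085]
[-0.1041  0.059 ]
```

The shaker is at board (-0.034, 0.044). I'll align in y and descend in front of it.

```bash
python3 -m inch '[{"dx":0,"dy":-0.5,"dz":1,"ax":0,"ay":0,"az":0,"hand":20},{"dx":0,"dy":0,"dz":1,"ax":0,"ay":0,"az":0,"hand":20},{"dx":0,"dy":0,"dz":1,"ax":0,"ay":0,"az":0,"hand":20},{"dx":0,"dy":0,"dz":1,"ax":0,"ay":0,"az":0,"hand":20},{"dx":0,"dy":0,"dz":1,"ax":0,"ay":0,"az":0,"hand":20}]' && python3 -m inch '[{"dx":0,"dy":0,"dz":0.8,"ax":0,"ay":0,"az":0,"hand":20},{"dx":0,"dy":0,"dz":0.5,"ax":0,"ay":0,"az":0,"hand":20},{"dx":0,"dy":0,"dz":0.4,"ax":0,"ay":0,"az":0,"hand":20},{"dx":0,"dy":0,"dz":0,"ax":0,"ay":0,"az":0,"hand":20},{"dx":0,"dy":0,"dz":0,"ax":0,"ay":0,"az":0,"hand":20}]'
python3 - <<'E'
from h import *
print(b(env.get_obs()["position"]))
cv2.imwrite("pics/w1.png",env.grab_frame("wrist"))
C=env.get_calibration("wrist");T=np.array(C["extrinsics"])
for r in env.spot_point("wrist","flour_shaker")[:3]: p=T[:3,:3]@r["location"]+T[:3,3];print(r["conf"],p,b(p))
E
```

```text
clock: 3.7
position: [0.4049, -0.071, 0.2538]
eef_rot: [-0.136, 3.138, -0.0]
contact_force: [-0.5, -0.5, -1.1]
width: 0.02
gripper_force: 0.0
clock: 4.2
position: [0.4051, -0.0714, 0.2039]
eef_rot: [0.136, -3.139, -0.0]
contact_force: [0.3, -0.6, 0.2]
width: 0.0201
gripper_force: 0.0
[-0.10377155  0.04362364]
0.64 [ 0.4774093  -0.06713068  0.01706293] [-0.0313734   0.04176973]
```

View pics/w1.png

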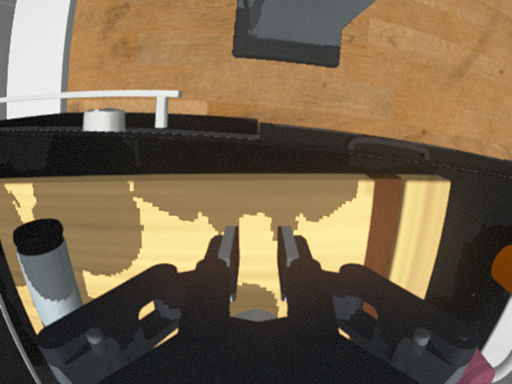

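```bash
python3 -m inch '[{"dx":-0.6,"dy":0,"dz":0,"ax":0,"ay":0,"az":0,"hand":20},{"dx":-0.5,"dy":0,"dz":0,"ax":0,"ay":0,"az":0,"hand":20},{"dx":-0.1,"dy":0,"dz":0,"ax":0,"ay":0,"az":0,"hand":20},{"dx":-0.1,"dy":0,"dz":0,"ax":0,"ay":0,"az":0,"hand":20},{"dx":-0.1,"dy":0,"dz":0,"ax":0,"ay":0,"az":0,"hand":20}]' && python3 -m inch '[{"dx":-0.1,"dy":0,"dz":0,"ax":0,"ay":0,"az":0,"hand":20},{"dx":-0.1,"dy":0,"dz":0,"ax":0,"ay":0,"az":0,"hand":20},{"dx":-0.1,"dy":0,"dz":0,"ax":0,"ay":0,"az":0,"hand":20},{"dx":-0.1,"dy":0,"dz":0,"ax":0,"ay":0,"az":0,"hand":20},{"dx":-0.1,"dy":0,"dz":0,"ax":0,"ay":0,"az":0,"hand":20}]'
python3 - <<'E'
from h import *
print(b(env.get_obs()["position"]))
for c in ["top","scene"]:
  env.grab_frame(c)
  for r in env.spot_point(c,"flour_shaker")[:4]: p=w(c,r["location"]);print(c,r["conf"],p,b(p))
E
```

```text
clock: 4.8
position: [0.4464, -0.0683, 0.2039]
eef_rot: [0.134, -3.138, -0.0]
contact_force: [0.6, -0.1, 0.1]
width: 0.02
gripper_force: 0.0
clock: 5.3
position: [0.4618, -0.0671, 0.2036]
eef_rot: [0.134, -3.138, -0.0]
contact_force: [-1.1, -0.7, -0.5]
width: 0.0199
gripper_force: 0.5
[-0.04688046  0.04315284]
top 0.59 [ 0.43438797  0.1565776  -0.00453769] [-0.05533772  0.2683132 ]
top 0.57 [ 0.40715438 -0.52484299 -0.00089421] [-0.14005335 -0.40836912]
top 0.51 [ 0.52681123  0.12585211 -0.00205272] [0.03415872 0.22988791]
scene 0.63 [0.41743776 0.38074928 0.00119048] [-0.05328499  0.49311541]
scene 0.55 [0.43331998 0.15571264 0.00283295] [-0.05647497  0.26754158]
scene 0.46 [5.28321269e-01 1.33868866e-01 4.69756813e-04] [0.03634077 0.2377484 ]
scene 0.44 [ 0.48736828 -0.06562179  0.02335515] [-0.02132254  0.0424317 ]
```

```bash
python3 -m inch '[{"dx":-0.15,"dy":0,"dz":0,"ax":0,"ay":0,"az":0,"hand":20},{"dx":-0.15,"dy":0,"dz":0,"ax":0,"ay":0,"az":0,"hand":20},{"dx":-0.15,"dy":0,"dz":0,"ax":0,"ay":0,"az":0,"hand":20},{"dx":-0.15,"dy":0,"dz":0,"ax":0,"ay":0,"az":0,"hand":20},{"dx":-0.15,"dy":0,"dz":0,"ax":0,"ay":0,"az":0,"hand":20}]' && python3 -m inch '[{"dx":-0.15,"dy":0,"dz":0,"ax":0,"ay":0,"az":0,"hand":20},{"dx":-0.15,"dy":0,"dz":0,"ax":0,"ay":0,"az":0,"hand":20},{"dx":-0.15,"dy":0,"dz":0,"ax":0,"ay":0,"az":0,"hand":20},{"dx":-0.15,"dy":0,"dz":0,"ax":0,"ay":0,"az":0,"hand":20},{"dx":-0.15,"dy":0,"dz":0,"ax":0,"ay":0,"az":0,"hand":20}]'
python3 - <<'E'
from h import *
print(b(env.get_obs()["position"]))
i=env.grab_frame("scene");cv2.imwrite("pics/s2.png",cv2.resize(i[120:260,170:350],None,fx=4,fy=4))
for r in env.spot_point("scene","flour_shaker")[:5]: p=w("scene",r["location"]);print(r["conf"],p,b(p))
E
```

```text
clock: 6.0
position: [0.4846, -0.0651, 0.2036]
eef_rot: [0.134, -3.139, -0.0]
contact_force: [-0.8, -0.3, 0.0]
width: 0.0204
gripper_force: 0.4
clock: 6.5
position: [0.5069, -0.0632, 0.2037]
eef_rot: [0.134, -3.139, -0.0]
contact_force: [-1.1, -0.4, -0.1]
width: 0.0198
gripper_force: 0.4
[-0.00163937  0.0431609 ]
0.59 [0.52854012 0.13305794 0.00089929] [0.03649032 0.23692188]
0.58 [0.41693776 0.3794658  0.00547098] [-0.05389166  0.49187877]
0.47 [ 0.53370582 -0.05533975  0.02290555] [0.0257181  0.04876148]
0.46 [0.43381349 0.15429358 0.0026263 ] [-0.05610314  0.26608589]
```

View pics/s2.png

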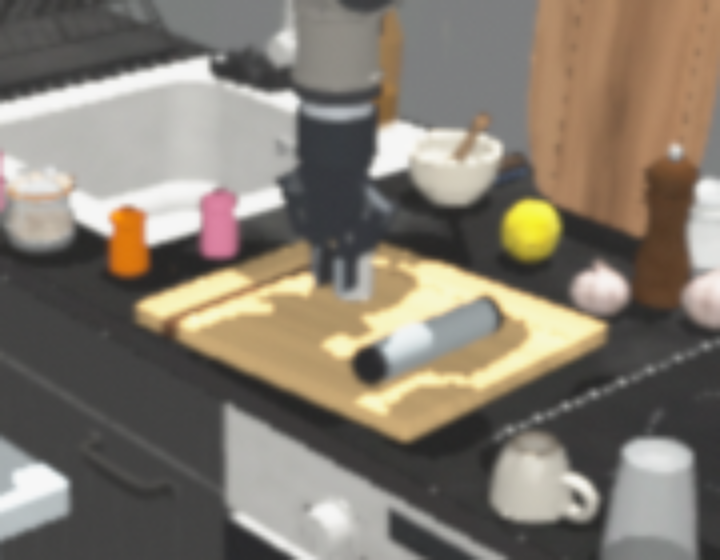

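```bash
python3 -m inch '[{"dx":-0.15,"dy":0,"dz":0,"ax":0,"ay":0,"az":0,"hand":20},{"dx":-0.15,"dy":0,"dz":0,"ax":0,"ay":0,"az":0,"hand":20},{"dx":-0.15,"dy":0,"dz":0,"ax":0,"ay":0,"az":0,"hand":20},{"dx":-0.15,"dy":0,"dz":0,"ax":0,"ay":0,"az":0,"hand":20},{"dx":-0.15,"dy":0,"dz":0,"ax":0,"ay":0,"az":0,"hand":20}]' && python3 -m inch '[{"dx":-0.15,"dy":0,"dz":0,"ax":0,"ay":0,"az":0,"hand":20},{"dx":-0.15,"dy":0,"dz":0,"ax":0,"ay":0,"az":0,"hand":20},{"dx":-0.15,"dy":0,"dz":0,"ax":0,"ay":0,"az":0,"hand":20},{"dx":-0.15,"dy":0,"dz":0,"ax":0,"ay":0,"az":0,"hand":20},{"dx":-0.15,"dy":0,"dz":0,"ax":0,"ay":0,"az":0,"hand":20}]'
python3 -m inch '[{"dx":-0.15,"dy":0,"dz":0,"ax":0,"ay":0,"az":0,"hand":20},{"dx":-0.15,"dy":0,"dz":0,"ax":0,"ay":0,"az":0,"hand":20},{"dx":-0.15,"dy":0,"dz":0,"ax":0,"ay":0,"az":0,"hand":20},{"dx":-0.15,"dy":0,"dz":0,"ax":0,"ay":0,"az":0,"hand":20},{"dx":-0.15,"dy":0,"dz":0,"ax":0,"ay":0,"az":0,"hand":20}]' 
python3 -m inch '[{"dx":-0.15,"dy":0,"dz":0,"ax":0,"ay":0,"az":0,"hand":20},{"dx":-0.1,"dy":0,"dz":0,"ax":0,"ay":0,"az":0,"hand":20},{"dx":-0.1,"dy":0,"dz":0,"ax":0,"ay":0,"az":0,"hand":20},{"dx":-0.1,"dy":0,"dz":0,"ax":0,"ay":0,"az":0,"hand":20},{"dx":-0.08,"dy":0,"dz":0,"ax":0,"ay":0,"az":0,"hand":20}]'
python3 - <<'E'
from h import *
print(b(env.get_obs()["position"]))
for c in ["top","scene"]:
  env.grab_frame(c)
  for r in env.spot_point(c,"flour_shaker")[:5]: p=w(c,r["location"]);print(c,r["conf"],p,b(p))
E
```

```text
clock: 7.1
position: [0.5294, -0.0613, 0.2037]
eef_rot: [-0.134, 3.139, 0.0]
contact_force: [0.2, 0.3, 0.4]
width: 0.0201
gripper_force: 0.4
clock: 7.6
position: [0.5517, -0.0594, 0.2037]
eef_rot: [-0.134, 3.139, 0.0]
contact_force: [-0.3, 0.4, 1.0]
width: 0.0204
gripper_force: 0.4
clock: 8.1
position: [0.5742, -0.0575, 0.2037]
eef_rot: [0.134, -3.139, -0.0]
contact_force: [-0.7, -0.3, 0.5]
width: 0.02
gripper_force: 0.4
clock: 8.6
position: [0.5899, -0.0562, 0.2037]
eef_rot: [-0.134, 3.139, 0.0]
contact_force: [-0.8, -0.6, 0.2]
width: 0.02
gripper_force: 0.4
[0.08160167 0.04319497]
top 0.61 [0.52478932 0.12967181 0.00071346] [0.0324668 0.2338648]
scene 0.62 [0.43247402 0.15748972 0.00312681] [-0.05716775  0.26938378]
scene 0.61 [ 0.61618112 -0.05356079  0.02395934] [0.10804875 0.04356499]
scene 0.45 [5.26800245e-01 1.32875663e-01 4.63854226e-04] [0.03474126 0.23688727]
scene 0.44 [0.4197511  0.37750859 0.00457964] [-0.05125376  0.48969085]
```

```bash
python3 -m inch '[{"dx":-0.08,"dy":0,"dz":0,"ax":0,"ay":0,"az":0,"hand":20},{"dx":-0.05,"dy":0,"dz":0,"ax":0,"ay":0,"az":0,"hand":20},{"dx":0,"dy":0,"dz":0,"ax":0,"ay":0,"az":0,"hand":20},{"dx":0.1,"dy":0,"dz":0,"ax":0,"ay":0,"az":0,"hand":20},{"dx":0.3,"dy":0,"dz":0,"ax":0,"ay":0,"az":0,"hand":20}]' && python3 -m inch '[{"dx":0.6,"dy":0,"dz":0,"ax":0,"ay":0,"az":0,"hand":20},{"dx":0,"dy":0,"dz":-1,"ax":0,"ay":0,"az":0,"hand":20},{"dx":0,"dy":0,"dz":-1,"ax":0,"ay":0,"az":0,"hand":20},{"dx":0,"dy":0,"dz":-1,"ax":0,"ay":0,"az":0,"hand":20},{"dx":0,"dy":0,"dz":-1,"ax":0,"ay":0,"az":0,"hand":20}]'
python3 -m inch '[{"dx":0.4,"dy":-1,"dz":0,"ax":0,"ay":0,"az":0,"hand":60},{"dx":0.4,"dy":-1,"dz":0,"ax":0,"ay":0,"az":0,"hand":60},{"dx":0.4,"dy":-1,"dz":0,"ax":0,"ay":0,"az":0,"hand":60},{"dx":0.4,"dy":-1,"dz":0,"ax":0,"ay":0,"az":0,"hand":60},{"dx":0.4,"dy":-1,"dz":0,"ax":0,"ay":0,"az":0,"hand":60}]'>/dev/null
python3 -m inch '[{"dx":0.4,"dy":-1,"dz":0,"ax":0,"ay":0,"az":0,"hand":60},{"dx":0.4,"dy":-1,"dz":0,"ax":0,"ay":0,"az":0,"hand":60},{"dx":0,"dy":0,"dz":0,"ax":0,"ay":0,"az":1,"hand":60},{"dx":0,"dy":0,"dz":0,"ax":0,"ay":0,"az":1,"hand":60},{"dx":0,"dy":0,"dz":0,"ax":0,"ay":0,"az":1,"hand":60}]'>/dev/null
python3 -m inch '[{"dx":0,"dy":0,"dz":0,"ax":0,"ay":0,"az":1,"hand":60},{"dx":0,"dy":0,"dz":0,"ax":0,"ay":0,"az":1,"hand":60},{"dx":0,"dy":0,"dz":0,"ax":0,"ay":0,"az":1,"hand":60},{"dx":0,"dy":0,"dz":0,"ax":0,"ay":0,"az":1,"hand":60},{"dx":0,"dy":0,"dz":0,"ax":0,"ay":0,"az":1,"hand":60}]'>/dev/null
python3 -m inch '[{"dx":0,"dy":0,"dz":0,"ax":0,"ay":0,"az":1,"hand":60},{"dx":0,"dy":0,"dz":0,"ax":0,"ay":0,"az":1,"hand":60},{"dx":0,"dy":0,"dz":0,"ax":0,"ay":0,"az":1,"hand":60},{"dx":0,"dy":0,"dz":0,"ax":0,"ay":0,"az":0.25,"hand":60},{"dx":0,"dy":0,"dz":0,"ax":0,"ay":0,"az":0,"hand":60}]'
python3 - <<'E'
from h import *
np.set_printoptions(precision=4,suppress=True)
o=env.get_obs();print(b(o["position"]),o["joint_positions"]);m=R.from_rotvec(o['eef_rot']).as_matrix();print(m)
for c in ["top","scene","wrist"]:
  cv2.imwrite(f"pics/{c}3.png",env.grab_frame(c))
  for n in ["flour_shaker","rolling_pin"]:
   for r in env.spot_point(c,n)[:4]:
    p=w(c,r["location"]);q=b(p)
    if abs(q[1])<.16 and abs(q[0])<.15: print(c,n,r["conf"],p,q)
i=cv2.imread("pics/top3.png");cv2.imwrite("pics/topc3.png",cv2.resize(i[120:240,130:330],None,fx=4,fy=4,interpolation=cv2.INTER_CUBIC))
E
```

```text
clock: 9.3
position: [0.5816, -0.0569, 0.2037]
eef_rot: [-0.134, 3.138, -0.0]
contact_force: [-0.7, -0.7, -0.3]
width: 0.0201
gripper_force: 0.0
clock: 9.8
position: [0.5628, -0.0584, 0.3248]
eef_rot: [0.134, -3.138, -0.0]
contact_force: [1.2, -0.2, 0.5]
width: 0.02
gripper_force: 0.0
clock: 11.8
position: [0.4972, -0.2746, 0.3236]
eef_rot: [-2.125, -2.313, -0.0]
contact_force: [1.0, 0.7, -0.6]
width: 0.0602
gripper_force: 0.0
[-0.0292 -0.1666] [-0.6395  0.4939  1.5204  0.0001  1.1276 -0.7244]
[[-0.0848  0.9964 -0.0003]
 [ 0.9964  0.0848  0.0003]
 [ 0.0003 -0.0002 -1.    ]]
top flour_shaker 0.72 [ 0.6227 -0.0519  0.0172] [0.1147 0.0446]
scene flour_shaker 0.64 [ 0.6174 -0.0479  0.0208] [0.1098 0.0491]
scene rolling_pin 0.83 [ 0.4956 -0.2038  0.0397] [-0.0248 -0.0959]
wrist rolling_pin 0.72 [ 0.4895 -0.2059  0.0321] [-0.031  -0.0975]
```

View pics/wrist3.png

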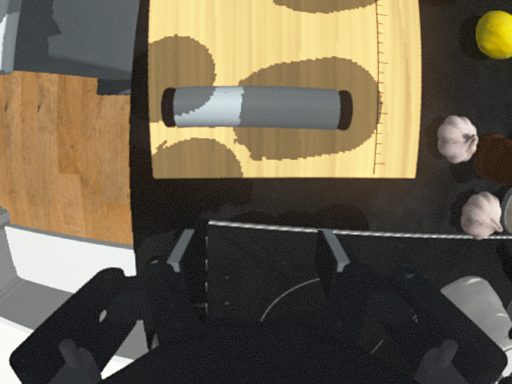

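View pics/topc3.png

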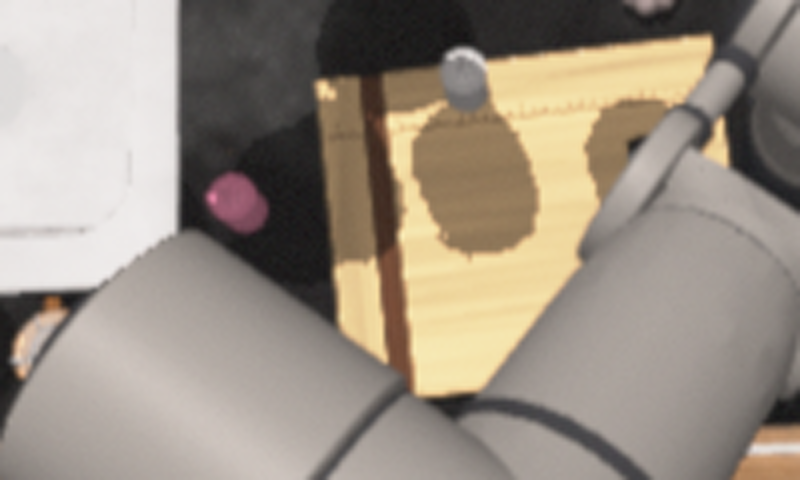

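The shaker stands behind the line at (465,78) in the top crop, about x=0.112 in the board frame. In the wrist image the pin runs from (166,108) to (350,110), centred on the fingers. Next I descend to its right.

```bash
python3 -m inch '[{"dx":0,"dy":0,"dz":1,"ax":0,"ay":0,"az":0,"hand":60},{"dx":0,"dy":0,"dz":1,"ax":0,"ay":0,"az":0,"hand":60},{"dx":0,"dy":0,"dz":1,"ax":0,"ay":0,"az":0,"hand":60},{"dx":0,"dy":0,"dz":0.6,"ax":0,"ay":0,"az":0,"hand":60},{"dx":0,"dy":0,"dz":0.35,"ax":0,"ay":0,"az":0,"hand":60}]' && python3 -m inch '[{"dx":0.4,"dy":0,"dz":0,"ax":0,"ay":0,"az":0,"hand":60},{"dx":0.4,"dy":0,"dz":0,"ax":0,"ay":0,"az":0,"hand":60},{"dx":0.1,"dy":0,"dz":0,"ax":0,"ay":0,"az":0,"hand":60},{"dx":0.1,"dy":0,"dz":0,"ax":0,"ay":0,"az":0,"hand":60},{"dx":0.1,"dy":0,"dz":0,"ax":0,"ay":0,"az":0,"hand":60}]'
python3 - <<'E'
from h import *
np.set_printoptions(precision=4,suppress=True)
print(b(env.get_obs()["position"]))
for c in ["scene","wrist"]:
  cv2.imwrite(f"pics/{c}4.png",env.grab_frame(c))
  for r in env.spot_point(c,"rolling_pin")[:2]: p=w(c,r["location"]);print(c,r["conf"],p,b(p))
E
```

```text
clock: 12.75
position: [0.4975, -0.2745, 0.2034]
eef_rot: [-2.123, -2.312, 0.0]
contact_force: [-0.9, -0.1, 0.1]
width: 0.0601
gripper_force: 0.0
clock: 13.25
position: [0.4953, -0.2417, 0.206]
eef_rot: [2.123, 2.313, 0.0]
contact_force: [0.6, 0.3, 0.4]
width: 0.0599
gripper_force: 0.0
[-0.0283 -0.1336]
scene 0.77 [ 0.4951 -0.2016  0.0419] [-0.0251 -0.0937]
scene 0.66 [0.4099 0.2713 0.0008] [-0.0701  0.3847]
wrist 0.87 [ 0.4902 -0.2042  0.0312] [-0.0302 -0.0959]
```

View pics/wrist4.png

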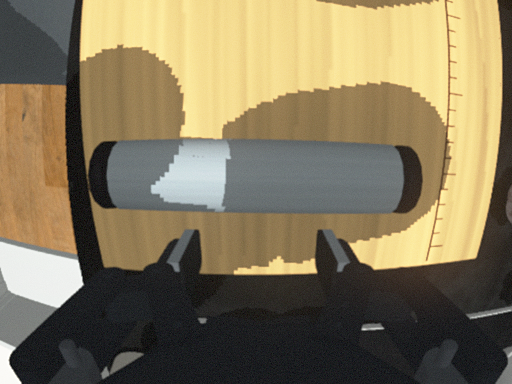

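```bash
python3 -m inch '[{"dx":0.1,"dy":0,"dz":0,"ax":0,"ay":0,"az":0,"hand":60},{"dx":0.1,"dy":0,"dz":0,"ax":0,"ay":0,"az":0,"hand":60},{"dx":0.1,"dy":0,"dz":0,"ax":0,"ay":0,"az":0,"hand":60},{"dx":0.1,"dy":0,"dz":0,"ax":0,"ay":0,"az":0,"hand":60},{"dx":0.1,"dy":0,"dz":0,"ax":0,"ay":0,"az":0,"hand":60}]' && python3 -m inch '[{"dx":0.1,"dy":0,"dz":0,"ax":0,"ay":0,"az":0,"hand":60},{"dx":0.1,"dy":0,"dz":0,"ax":0,"ay":0,"az":0,"hand":60},{"dx":0.1,"dy":0,"dz":0,"ax":0,"ay":0,"az":0,"hand":60},{"dx":0.1,"dy":0,"dz":0,"ax":0,"ay":0,"az":0,"hand":60},{"dx":0.1,"dy":0,"dz":0,"ax":0,"ay":0,"az":0,"hand":60}]'
python3 - <<'E'
from h import *
np.set_printoptions(precision=4,suppress=True)
print(b(env.get_obs()["position"]))
for c in ["scene","wrist"]:
  cv2.imwrite(f"pics/{c}5.png",env.grab_frame(c))
  for r in env.spot_point(c,"rolling_pin")[:1]: p=w(c,r["location"]);print(c,r["conf"],p,b(p))
E
```

```text
clock: 13.95
position: [0.4937, -0.2267, 0.2052]
eef_rot: [-2.125, -2.314, -0.0]
contact_force: [0.3, -1.2, 0.1]
width: 0.0599
gripper_force: 0.1
clock: 14.45
position: [0.4924, -0.2118, 0.2052]
eef_rot: [-2.125, -2.314, -0.0]
contact_force: [0.5, -1.3, -0.7]
width: 0.0599
gripper_force: 0.1
[-0.0286 -0.1036]
scene 0.76 [ 0.495  -0.1783  0.0388] [-0.0232 -0.0705]
wrist 0.87 [ 0.4897 -0.1779  0.0331] [-0.0285 -0.0697]
```

```bash
python3 -m inch '[{"dx":0.1,"dy":0,"dz":0,"ax":0,"ay":0,"az":0,"hand":60},{"dx":0.12,"dy":0,"dz":0,"ax":0,"ay":0,"az":0,"hand":60},{"dx":0.13,"dy":0,"dz":0,"ax":0,"ay":0,"az":0,"hand":60},{"dx":0.15,"dy":0,"dz":0,"ax":0,"ay":0,"az":0,"hand":60},{"dx":0.15,"dy":0,"dz":0,"ax":0,"ay":0,"az":0,"hand":60}]' && python3 -m inch '[{"dx":0.15,"dy":0,"dz":0,"ax":0,"ay":0,"az":0,"hand":60},{"dx":0.15,"dy":0,"dz":0,"ax":0,"ay":0,"az":0,"hand":60},{"dx":0.15,"dy":0,"dz":0,"ax":0,"ay":0,"az":0,"hand":60},{"dx":0.15,"dy":0,"dz":0,"ax":0,"ay":0,"az":0,"hand":60},{"dx":0.15,"dy":0,"dz":0,"ax":0,"ay":0,"az":0,"hand":60}]'
python3 -m inch '[{"dx":0.15,"dy":0,"dz":0,"ax":0,"ay":0,"az":0,"hand":60},{"dx":0.15,"dy":0,"dz":0,"ax":0,"ay":0,"az":0,"hand":60},{"dx":0.15,"dy":0,"dz":0,"ax":0,"ay":0,"az":0,"hand":60},{"dx":0.15,"dy":0,"dz":0,"ax":0,"ay":0,"az":0,"hand":60},{"dx":0.15,"dy":0,"dz":0,"ax":0,"ay":0,"az":0,"hand":60}]'
python3 - <<'E'
from h import *
np.set_printoptions(precision=4,suppress=True)
print(b(env.get_obs()["position"]))
for c in ["scene","wrist"]:
  cv2.imwrite(f"pics/{c}6.png",env.grab_frame(c))
  for r in env.spot_point(c,"rolling_pin")[:1]: p=w(c,r["location"]);print(c,r["conf"],p,b(p))
E
```

```text
clock: 15.15
position: [0.4907, -0.1921, 0.2052]
eef_rot: [-2.125, -2.314, -0.0]
contact_force: [0.6, 0.8, -0.1]
width: 0.06
gripper_force: 0.1
clock: 15.65
position: [0.4888, -0.1698, 0.2052]
eef_rot: [-2.125, -2.314, -0.0]
contact_force: [-0.2, 0.2, -0.5]
width: 0.0603
gripper_force: 0.1
clock: 16.15
position: [0.4869, -0.1474, 0.2052]
eef_rot: [-2.125, -2.314, -0.0]
contact_force: [0.2, 0.2, 0.2]
width: 0.0601
gripper_force: 0.1
[-0.0287 -0.039 ]
scene 0.8 [ 0.4919 -0.1189  0.0417] [-0.0213 -0.0111]
wrist 0.59 [ 0.4837 -0.114   0.031 ] [-0.0291 -0.0055]
```

View pics/wrist6.png

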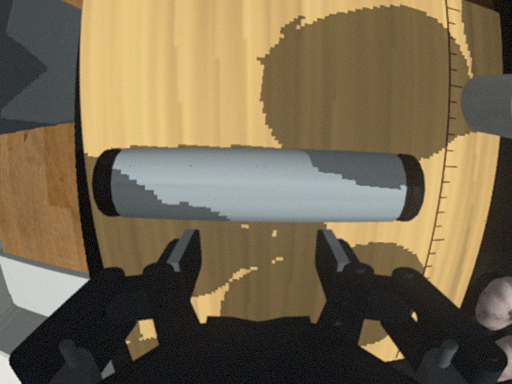

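The pin rolls squarely, and its end clears the shaker, which shows at the right edge at (490,105). I'll keep rolling.

```bash
python3 -m inch '[{"dx":0.15,"dy":0,"dz":0,"ax":0,"ay":0,"az":0,"hand":60},{"dx":0.15,"dy":0,"dz":0,"ax":0,"ay":0,"az":0,"hand":60},{"dx":0.15,"dy":0,"dz":0,"ax":0,"ay":0,"az":0,"hand":60},{"dx":0.15,"dy":0,"dz":0,"ax":0,"ay":0,"az":0,"hand":60},{"dx":0.15,"dy":0,"dz":0,"ax":0,"ay":0,"az":0,"hand":60}]' && python3 -m inch '[{"dx":0.15,"dy":0,"dz":0,"ax":0,"ay":0,"az":0,"hand":60},{"dx":0.15,"dy":0,"dz":0,"ax":0,"ay":0,"az":0,"hand":60},{"dx":0.15,"dy":0,"dz":0,"ax":0,"ay":0,"az":0,"hand":60},{"dx":0.15,"dy":0,"dz":0,"ax":0,"ay":0,"az":0,"hand":60},{"dx":0.15,"dy":0,"dz":0,"ax":0,"ay":0,"az":0,"hand":60}]'
python3 -m inch '[{"dx":0.15,"dy":0,"dz":0,"ax":0,"ay":0,"az":0,"hand":60},{"dx":0.15,"dy":0,"dz":0,"ax":0,"ay":0,"az":0,"hand":60},{"dx":0.15,"dy":0,"dz":0,"ax":0,"ay":0,"az":0,"hand":60},{"dx":0.15,"dy":0,"dz":0,"ax":0,"ay":0,"az":0,"hand":60},{"dx":0.15,"dy":0,"dz":0,"ax":0,"ay":0,"az":0,"hand":60}]'
python3 -m inch '[{"dx":0.15,"dy":0,"dz":0,"ax":0,"ay":0,"az":0,"hand":60},{"dx":0.15,"dy":0,"dz":0,"ax":0,"ay":0,"az":0,"hand":60},{"dx":0.15,"dy":0,"dz":0,"ax":0,"ay":0,"az":0,"hand":60},{"dx":0.15,"dy":0,"dz":0,"ax":0,"ay":0,"az":0,"hand":60},{"dx":0.15,"dy":0,"dz":0,"ax":0,"ay":0,"az":0,"hand":60}]'
python3 - <<'E'
from h import *
np.set_printoptions(precision=4,suppress=True)
print(b(env.get_obs()["position"]))
for c in ["scene","wrist"]:
  cv2.imwrite(f"pics/{c}7.png",env.grab_frame(c))
  for r in env.spot_point(c,"rolling_pin")[:1]: p=w(c,r["location"]);print(c,r["conf"],p,b(p))
E
```

```text
clock: 16.85
position: [0.485, -0.1249, 0.2052]
eef_rot: [-2.125, -2.314, -0.0]
contact_force: [0.3, 0.6, -0.2]
width: 0.0597
gripper_force: 0.1
clock: 17.35
position: [0.4831, -0.1025, 0.2052]
eef_rot: [2.125, 2.314, 0.0]
contact_force: [-0.5, -0.5, -0.3]
width: 0.06
gripper_force: 0.1
clock: 17.85
position: [0.4812, -0.0801, 0.2052]
eef_rot: [-2.125, -2.314, -0.0]
contact_force: [0.4, -1.1, 0.5]
width: 0.0597
gripper_force: 0.1
clock: 18.35
position: [0.4793, -0.0577, 0.2052]
eef_rot: [-2.125, -2.314, -0.0]
contact_force: [-0.5, 0.6, 0.3]
width: 0.0599
gripper_force: 0.1
[-0.0287  0.051 ]
scene 0.76 [ 0.4843 -0.0262  0.0402] [-0.0211  0.082 ]
wrist 0.59 [ 0.477  -0.0238  0.0345] [-0.0282  0.0849]
```

```bash
python3 -m inch '[{"dx":0.12,"dy":0,"dz":0,"ax":0,"ay":0,"az":0,"hand":60},{"dx":0.12,"dy":0,"dz":0,"ax":0,"ay":0,"az":0,"hand":60},{"dx":0.12,"dy":0,"dz":0,"ax":0,"ay":0,"az":0,"hand":60},{"dx":0.12,"dy":0,"dz":0,"ax":0,"ay":0,"az":0,"hand":60},{"dx":0.12,"dy":0,"dz":0,"ax":0,"ay":0,"az":0,"hand":60}]' && python3 -m inch '[{"dx":0.1,"dy":0,"dz":0,"ax":0,"ay":0,"az":0,"hand":60},{"dx":0.1,"dy":0,"dz":0,"ax":0,"ay":0,"az":0,"hand":60},{"dx":0.1,"dy":0,"dz":0,"ax":0,"ay":0,"az":0,"hand":60},{"dx":0.1,"dy":0,"dz":0,"ax":0,"ay":0,"az":0,"hand":60},{"dx":0.1,"dy":0,"dz":0,"ax":0,"ay":0,"az":0,"hand":60}]'
python3 - <<'E'
from h import *
np.set_printoptions(precision=4,suppress=True)
print(b(env.get_obs()["position"]))
for c in ["scene","wrist"]:
  cv2.imwrite(f"pics/{c}8.png",env.grab_frame(c))
  for r in env.spot_point(c,"rolling_pin")[:1]: p=w(c,r["location"]);print(c,r["conf"],p,b(p))
E
```

```text
clock: 19.05
position: [0.4777, -0.0398, 0.2052]
eef_rot: [-2.125, -2.314, -0.0]
contact_force: [0.3, 0.6, 0.5]
width: 0.06
gripper_force: 0.1
clock: 19.55
position: [0.4765, -0.0249, 0.2052]
eef_rot: [-2.125, -2.314, -0.0]
contact_force: [0.1, -0.0, -0.3]
width: 0.0597
gripper_force: 0.0
[-0.0288  0.0839]
scene 0.6 [0.4781 0.0055 0.0419] [-0.0246  0.1141]
wrist 0.95 [0.4734 0.0124 0.0334] [-0.0287  0.1213]
```

View pics/wrist8.png

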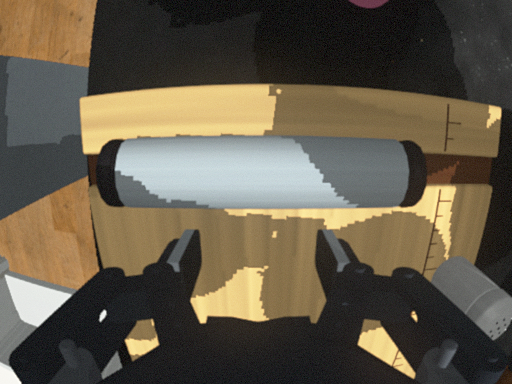

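The pin lies in the groove, from (108,173) to (416,172), with groove visible at both ends. The fingers are off it, so I retreat and check.

```bash
python3 -m inch '[{"dx":-0.3,"dy":0,"dz":0,"ax":0,"ay":0,"az":0,"hand":60},{"dx":-0.7,"dy":0,"dz":0,"ax":0,"ay":0,"az":0,"hand":60},{"dx":0,"dy":0,"dz":-1,"ax":0,"ay":0,"az":0,"hand":60},{"dx":0,"dy":0,"dz":-1,"ax":0,"ay":0,"az":0,"hand":60},{"dx":0,"dy":0,"dz":-1,"ax":0,"ay":0,"az":0,"hand":60}]' && python3 -m inch '[{"dx":-0.5,"dy":0,"dz":-1,"ax":0,"ay":0,"az":0,"hand":60},{"dx":-1,"dy":0,"dz":0,"ax":0,"ay":0,"az":0,"hand":60},{"dx":-1,"dy":0,"dz":0,"ax":0,"ay":0,"az":0,"hand":60},{"dx":0,"dy":0,"dz":0,"ax":0,"ay":0,"az":0,"hand":60},{"dx":0,"dy":0,"dz":0,"ax":0,"ay":0,"az":0,"hand":60}]'
python3 - <<'E'
from h import *
np.set_printoptions(precision=4,suppress=True)
for c in ["wrist","top","scene"]:
  cv2.imwrite(f"pics/{c}9.png",env.grab_frame(c))
  for n in ["flour_shaker","rolling_pin"]:
   for r in env.spot_point(c,n)[:4]:
    p=w(c,r["location"]);q=b(p)
    if abs(q[1])<.16 and abs(q[0])<.15: print(c,n,r["conf"],p,q)
E
```

```text
clock: 20.25
position: [0.4789, -0.056, 0.2961]
eef_rot: [-2.126, -2.313, 0.0]
contact_force: [0.1, 0.5, -0.0]
width: 0.0598
gripper_force: 0.0
clock: 20.75
position: [0.4852, -0.1306, 0.3249]
eef_rot: [-2.127, -2.311, -0.0]
contact_force: [1.1, 0.1, 0.2]
width: 0.0598
gripper_force: 0.0
wrist flour_shaker 0.77 [ 0.6147 -0.0519  0.0159] [0.1068 0.0453]
wrist rolling_pin 0.77 [0.4732 0.0131 0.0289] [-0.0288  0.1221]
scene flour_shaker 0.59 [ 0.6171 -0.0519  0.0232] [0.1091 0.0451]
```

View pics/wrist9.png

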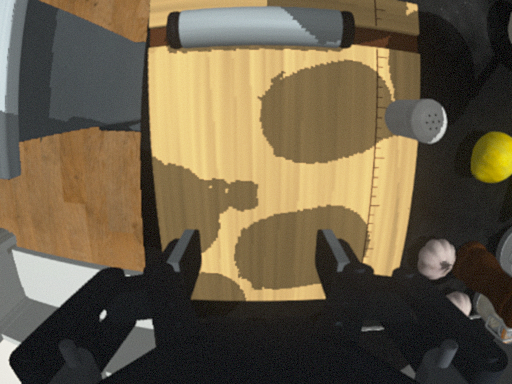

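The pin sits in the groove at (260,28). The shaker stands upright behind the line, with its base front at about (386,118), roughly 8 mm past the line. I'm handing in.

```bash
python3 -c "
from cell import env
print(env.job_done())"
```

```text
the job is handed in; nothing more can be done
None
```

I handed the job in at about 21 s; no verdict came back. The last pictures show the shaker upright behind the ruler line (x about 0.11 m in the board frame), the pin lying in the groove (y about 0.122 m), and the fingers clear of both.

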